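Start the board tester and hold its ratchet lever at the third click

ROBOT

A 6-joint arm with a two-finger parallel gripper is mounted at the origin on the work surface. World frame = base frame: x ahead of the robot, y to its left, z up, the work surface at z = 0. Lengths are in m, angles in rad, forces in N, time in s.
With the tool pointing down it reaches from about 0.35 to 0.775 m from the base axis. Payload 7.3 kg.
Tool frame: the origin (TCP) lies at the centre of the arm's flange, where the gripper is bolted on; the fingertips stand 178 mm ahead of it and the grasp point (between the pads) lies 159 mm ahead of it; z points along the fingers, y is the line along which they close (so a half turn about z gives the same grasp; the last joint's range is limited). The gripper opens to 92 mm and grips with 3 to 60 N. Pads are 19 mm wide; open, the fingers measure 130 mm over their backs; the gripper's body (75 mm by 190 mm) begins 47 mm behind the grasp point.
Start: joints at [-1.433, 0.342, 1.524, -0, 1.275, -0.146], TCP at [0.147, -0.504, 0.405] pointing down, gripper open.
Joint ranges: [-2.53, 2.53], [-0.77, 2.02], [0.04, 2.7], [-1, 4.14], [0.28, 2.66], [-3.11, 3.11]. Speed limits (rad/s): [2.57, 2.57, 3.14, 3.14, 3.14, 3.14].

INTERFACE

Orientations are given as [roll, pitch, yaw] about the fixed x, y, z axes, in that order (R = Rz(yaw) Ry(pitch) Rx(roll)).
In Python, from cell import robot, read_camera gives the robot as it stands (robot), with the cameras as plain functions.
- The arm moves only by the tool drive_effector, called after "Request:" as a command line: name --pt "numbers of a row" for each row, then --argument value for the rest. Schema: {"type":"object","properties":{"ticks":{"type":"array","items":{"type":"array","items":{"type":"number"},"minItems":6,"maxItems":6},"minItems":1,"maxItems":8},"jaw":{"type":"number"},"clamp_n":{"type":"number"},"only":{"type":"string"},"quiet":{"type":"boolean"},"lines":{"type":"string"}},"required":["ticks"],"additionalProperties":false}. ticks is a list of rows, 1 to 8 of them, each of 6 numbers: dx, dy, dz in normalised numbers (1 is 0.8 m), then a rotation vector rx, ry, rz in parts of the range, where 1.0 means 120 degrees; each row shifts and turns the commanded pose from where the row before left it, along the tool's axes as they then stand; what a row does not reach is not made up. A row lasts 1/12 s, in which the tool goes at most 0.0417 m and 0.125 rad, less where a joint would pass 70% of its speed; a pose out of reach is approached as far as the arm can. jaw is the finger opening in m, set as the call begins (left out keeps the last). The fingers move at their own pace and stop on an object; clamp_n is the grip in N (left out, the last holds). Time passes only in rows, so rows that do not move let the fingers close. The tool returns the time, the measured TCP pose, the force, the opening and the grip force at its end. only (a regular expression) keeps the lines of the reply that match it, lines (a string "A,B") keeps lines A to B, and quiet returns only ok. No shift or turn number may pass 1 either way. Input that does not fit is refused with a message, and nothing moves.
- robot.observe(): the state, without advancing time (a new reading comes with each control period).
- read_camera(name): name is "scene" or "top" or "wrist"; returns a dict with "image" (420x560x3 uint8, red, green, blue), "fx", "fy", "cx", "cy" (pixels), "pose" (4x4, takes a point from camera to world coordinates). Camera axes: x right, y down, z forward; pixel columns grow to the right and rows downward; lengths in m; the calibration is good to about 2 mm. A picture is of the moment at which its call begins. There is no depth.
- robot.hand_in(): hands the job in; it is judged then, once.
The state is a dict: "time": time; "qpos": joint angles; "qvel": joint speeds; "joint_efforts": joint torques, N m; "tool_pos": TCP position; "tool_rot": TCP orientation; "contact_force": force on the tool from outside, world axes, zero at the start; "torque": the same for the moment, N m; "opening": finger opening in m; "grip_force": force on a finger pad.
Only numpy, scipy, OpenCV 4.12 (cv2) and the standard library are available. Lean on these libraries where they do the work, as an engineer would, in place of code of your own. Each camera call takes 0.05 s, during which the arm holds its last target. There are 200 camera calls.

TASK

Start the circuit-board tester: on its control box press the small round key, then the long bar-shaped key, then the large round key, one at a time, each fully down and let up again before the next. Then take the upright grip of the tester's ratchet lever and swing it off its stop by three clicks, never on to a fourth, so that the probes come down on the board, and finish still holding the grip at the third click, because the lever springs back if let go. Leave the other things on the bench where they are.

Things in the scene. Friction and masses are not known exactly. Their poses are not given: they have to be found in the camera images.
- panel: grey control box 90 x 190 x 40 mm, origin under its centre, long side along its y axis; three keys stand in a row along y, 57 mm apart, in any order. Every key is a plain grey cap standing 12 mm proud of a black housing 52 x 46 mm; its top is 62 mm above the bench when up
- key_small_top (a point): centre of the top of the small round key, 18 mm diameter cap
- key_bar_top (a point): centre of the top of the bar-shaped key, cap 44 mm (across the box, its x axis) by 14 mm
- key_large_top (a point): centre of the top of the large round key, 38 mm diameter cap
- key_small (a joint): travel of the small round key in m: 0 up, 0.006 fully down; spring of 1.5 N at the top and 5 N fully down, rises by itself
- key_bar (a joint): the same for the bar-shaped key
- key_large (a joint): the same for the large round key
- grip: upright black rubber grip at the free end of the steel lever, 22 mm diameter, 50 mm high, a sleeve that spins freely about its own upright axis; origin at its foot, 105 mm above the bench and level with the top face of the lever bar, z up
- grip_mid (a point): point on the grip's axis 30 mm above its foot (20 mm below its top), 135 mm above the bench: a good height to hold
- tester: circuit-board tester, origin under the centre of its base (180 x 200 mm, 45 mm high); over the board a clear probe head 130 x 150 mm, 130 mm high, and four steel posts to 145 mm. On its -y side a dark steel housing 70 x 66 mm, 85 mm high, carries the lever, which at the start points along the tester's -x axis
- lever_pivot (a point): point on the lever's upright pivot axis, at the height of grip_mid (135 mm); the grip circles it at 110 mm radius. The hub (36 mm diameter) rises to 112 mm, its nut to 117 mm; the lever bar is 18 mm wide
- lever (a joint): ratchet lever, rad: 0 on its stop (start), grows anticlockwise from above, away from the tester's base. A click every 0.2 (22 mm at the grip): the third lies at 0.6. Push at the grip: return spring, 4 N at 0 to 6 N at 0.6, plus up to 3 N some 0.15 before each click (0.05, 0.25, 0.45) and minus 3 N some 0.05 before it (0.15, 0.35, 0.55), as it falls in. Turns to 0.95 at most
- tape_roll: roll of tape lying flat, ring of 84 mm outside diameter, 24 mm high; bystander
- solder_spool: metal wire spool standing on end, 60 mm diameter, 50 mm high; bystander
- pliers: small pliers with yellow handles lying flat, 150 mm long, 16 mm high; bystander
- spare_board: loose green circuit board lying flat, 100 x 80 mm, 16 mm high over its parts; bystander
- screwdriver: short screwdriver with a black handle lying flat, 120 mm long; bystander
- flux_bottle: small white bottle standing, 40 mm diameter, 85 mm high; bystander
- heatsink: finned aluminium block, 50 x 40 x 30 mm; bystander

How it is judged:
On the way, in this order (a step that is already met when the one before it is completed fails the run):
1. the small round key is fully down, the others up, the lever on its stop (value of joint key_small above 0.0045 m and value of joint each of key_bar, key_large below 0.002 m and value of joint lever below 0.1 rad), for 0.02 s.
2. then the bar-shaped key is fully down, the others up, the lever on its stop (value of joint key_bar above 0.0045 m and value of joint each of key_small, key_large below 0.002 m and value of joint lever below 0.1 rad), for 0.02 s.
3. then the large round key is fully down, the others up, the lever on its stop (value of joint key_large above 0.0045 m and value of joint each of key_small, key_bar below 0.002 m and value of joint lever below 0.1 rad), for 0.02 s.
4. with all keys let up, the lever is taken by its grip past its first click (value of joint each of key_small, key_bar, key_large below 0.002 m and contact force between the fingers and grip above 1 N and value of joint lever above 0.13 rad), for 0.02 s.
At the end, for the whole second after the job is handed in: The lever rests at its third click (0.6 rad, within 0.075 rad), held there by the fingers on its grip (more than 1 N), the keys are all up (value of joint lever between 0.525 and 0.675 rad and velocity of joint lever between -0.1 and 0.1 rad/s and contact force between the fingers and grip above 1 N and value of joint each of key_small, key_bar, key_large below 0.002 m); the arm keeps its last pose, push and grip.
It fails at once if the lever is swung on to a fourth click (beyond 0.72 rad) (value of joint lever above 0.72 rad).
It fails at once if two keys are pressed at once (value of joint each of key_small, key_bar above 0.003 m or value of joint each of key_small, key_large above 0.003 m or value of joint each of key_bar, key_large above 0.003 m).
It fails at once if another thing on the bench is pushed more than 30 mm from its place (distance of any of tape_roll, solder_spool, pliers, spare_board, screwdriver, flux_bottle, heatsink from where it was at the start of the episode above 0.03 m).
It also fails if it takes over 61 s, if anything falls off the work surface, if the arm or the gripper's body presses on something with over 40 N, if the wrist force passes 120 N, or if a joint passes its speed limit or range.

## Working session

There is one attempt and no reset: what is moved stays moved. The work goes in short steps, Python scripts to look and compute and a tool call to move; the robot and the scene stay as the last step left them, time stands still between calls to the robot, and variables do not carry over. Pictures are saved under pics/ and viewed, at most 10 in all, crops included, and the job is handed in when it is done.

```bash
ls; mkdir -p pics; python3 - <<'E'
from cell import robot, read_camera
import cv2,numpy as np
for n in("top","scene"):
    c=read_camera(n);cv2.imwrite(f"pics/{n}0.png",c["image"][:,:,::-1]);print(n,c["fx"],c["fy"],c["cx"],c["cy"],np.round(c["pose"],4).tolist())
    np.savez(f"{n}.npz",**c)
s=robot.observe();print(s)
E
```

```text
cell.py
pics
top 534.9054931750466 534.9054931750466 291.4607482518273 206.99437631462257 [[-0.0198, -0.9953, 0.095, 0.4376], [-0.9995, 0.022, 0.0227, -0.0009], [-0.0247, -0.0945, -0.9952, 1.4821], [0.0, 0.0, 0.0, 1.0]]
scene 545.6021521615919 545.6021521615919 274.7994839197799 206.7357730850808 [[-0.7107, 0.5014, -0.4935, 1.2696], [0.7035, 0.4962, -0.5089, 0.7344], [-0.0103, -0.7088, -0.7053, 1.1089], [0.0, 0.0, 0.0, 1.0]]
{'time': 0.1, 'qpos': array([-1.43301841e+00,  3.42662879e-01,  1.52491395e+00, -8.90677867e-06,
        1.27539224e+00, -1.45991798e-01]), 'qvel': array([ 0.00022455, -0.00195868, -0.00189281,  0.00102862, -0.000691  ,
        0.00240897]), 'joint_efforts': array([ 1.76404235e-03, -4.32003880e+01, -2.44693816e+01,  7.19001051e-02,
        5.26130840e-02, -4.41042198e-05]), 'tool_pos': array([ 0.14699605, -0.50388113,  0.40411182]), 'tool_rot': array([-3.14022964e+00, -1.91805807e-04,  2.83772180e-01]), 'contact_force': array([ 0.56003885, -1.27134335,  0.76742721]), 'torque': array([0.00724488, 0.06886786, 0.01489811]), 'grip_force': 0.0, 'opening': 0.09155392319334786}
```

View pics/top0.png

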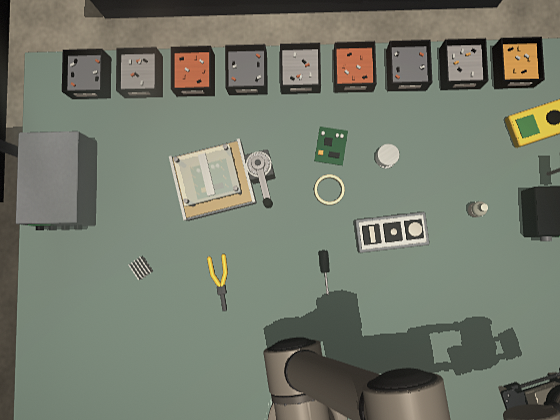

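View pics/scene0.png

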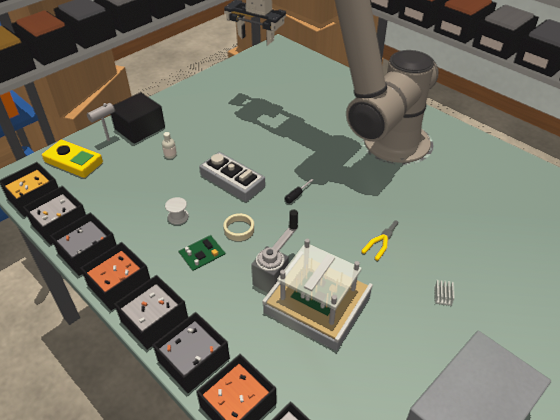

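The top view shows the panel at about (392,232), with the bar key at (373,234), small round key at (393,232) and large round key at (415,230). The grip is at about (267,202) and the lever hub at (259,160). I'll enlarge these areas.

```bash
python3 - <<'E'
import cv2,numpy as np
t=np.load("top.npz")["image"][:,:,::-1]; s=np.load("scene.npz")["image"][:,:,::-1]
def cr(i,x,y,w,h,k): return cv2.resize(i[y:y+h,x:x+w],None,fx=k,fy=k,interpolation=cv2.INTER_CUBIC)
a=cr(t,350,205,80,60,5);b=cr(t,230,145,80,75,5)
a=cv2.copyMakeBorder(a,0,75,0,0,0)
c=np.hstack([a,b])
cv2.imwrite("pics/c1.png",c)
a=cr(s,195,145,80,60,5);b=cr(s,245,200,80,100,5)
a=cv2.copyMakeBorder(a,0,200,0,0,0)
cv2.imwrite("pics/c2.png",np.hstack([a,b]))
E
```

```text
(no output)
```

View pics/c1.png

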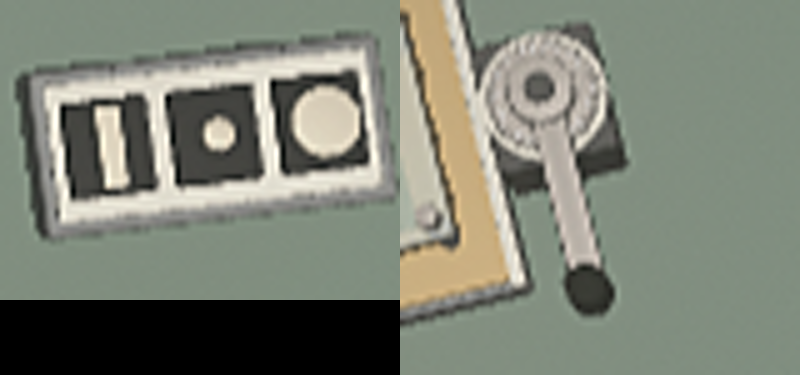

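View pics/c2.png

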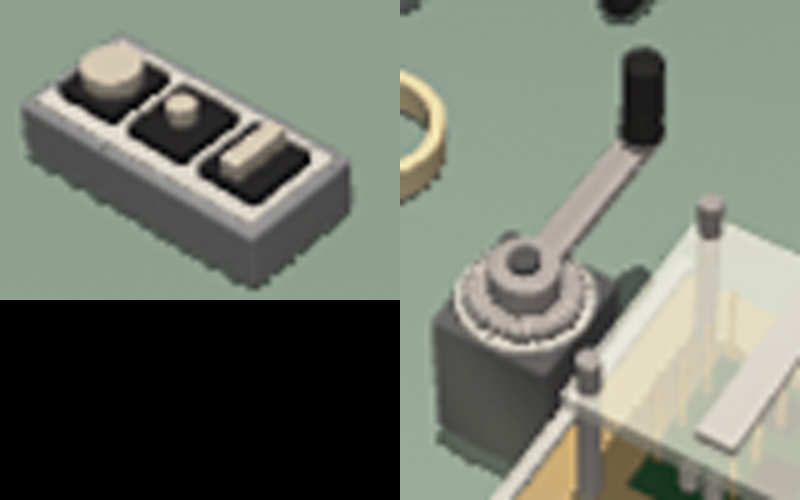

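Pixel readings, as crop pixels at 5x. In the top view: bar (113,145), small (219,133), large (326,120), grip top (587,286), nut (540,87). In the scene view: large (112,66), small (181,104), bar (252,147), grip top (644,62), nut (523,258). The lever is on its stop. Next I intersect the rays with the known heights.

```bash
cat > h.py <<'E'
import numpy as np
def ray(c,u,v,z):
    d=c["pose"][:3,:3]@np.array([(u-c["cx"])/c["fx"],(v-c["cy"])/c["fy"],1]);o=c["pose"][:3,3]
    return (o+d*(z-o[2])/d[2])[:2]
E
python3 - <<'E'
from h import *
t=np.load("top.npz");s=np.load("scene.npz")
P={}
for n,z,a,ao,b,bo in [("bar",.062,(113,145),(350,205),(252,147),(195,145)),("small",.062,(219,133),(350,205),(181,104),(195,145)),("large",.062,(326,120),(350,205),(112,66),(195,145)),("grip",.155,(187,286),(230,145),(244,62),(245,200)),("nut",.117,(140,87),(230,145),(123,258),(245,200))]:
    r=[ray(c,*(np.array(o)+(np.array(p)+.5)/5-.5),z) for c,p,o in((t,a,ao),(s,b,bo))]
    P[n]=np.mean(r,0);print(n,np.round(r,4).tolist(),P[n].round(4),np.hypot(*P[n]).round(3))
print(np.linalg.norm(P["bar"]-P["small"]),np.linalg.norm(P["small"]-P["large"]),np.linalg.norm(P["grip"]-P["nut"]))
d=P["bar"]-P["large"];print("panel y yaw",np.arctan2(-d[0],d[1]));d=P["grip"]-P["nut"];print("lever dir",np.arctan2(d[1],d[0]))
E
```

```text
bar [[0.4977, -0.1807], [0.5032, -0.1779]] [ 0.5005 -0.1793] 0.532
small [[0.5029, -0.2368], [0.5068, -0.2359]] [ 0.5048 -0.2364] 0.557
large [[0.5086, -0.2933], [0.5127, -0.2917]] [ 0.5106 -0.2925] 0.588
grip [[0.5786, 0.0902], [0.5829, 0.0916]] [0.5808 0.0909] 0.588
nut [[0.6868, 0.1156], [0.6906, 0.116]] [0.6887 0.1158] 0.698
0.05723228796781421 0.05642955584880947 0.11076342319455623
panel y yaw 0.08952970495809019
lever dir -2.915013076222142
```

Spacings agree with the given sizes (57.2, 56.4 and 110.8 mm), so I can start moving.

```bash
cat >> h.py <<'E'
def to(x,y,z,yaw=None,n=1):
    from cell import robot, read_camera
    from scipy.spatial.transform import Rotation as R
    s=robot.observe();r=R.from_euler("xyz",s["tool_rot"])
    d=r.inv().apply(np.array([x,y,z])-s["tool_pos"])
    w=np.zeros(3) if yaw is None else (r.inv()*R.from_euler("xyz",[np.pi,0,yaw])).as_rotvec()
    print("t",round(s["time"],2),"d",d.round(4),"rv",w.round(3),"F",s["contact_force"].round(1),"pos",s["tool_pos"].round(4),s["tool_rot"].round(3))
E
python3 -c "
from h import *
to(.5048,-.2364,.268,0.0895)"
```

```text
t 0.1 d [ 0.4184 -0.1564  0.1364] rv [-0.001 -0.     0.194] F [ 0.6 -1.3  0.8] pos [ 0.147  -0.5039  0.4041] [-3.14  -0.     0.284]
```

Units first: shifts go in shares of 0.8 m and turns go in shares of 120 degrees. So 0.034 m is 0.0425, -0.013 m is -0.0163.

Request:
drive_effector --pt "0.0425 -0.0163 0 0 0 0" --pt "0.0425 -0.0163 0 0 0 0" --pt "0.0425 -0.0163 0 0 0 0" --pt "0.0425 -0.0163 0 0 0 0" --pt "0.0425 -0.0163 0 0 0 0" --pt "0.0425 -0.0163 0 0 0 0" --pt "0.0425 -0.0163 0 0 0 0" --pt "0.0425 -0.0163 0 0 0 0" --jaw 0 --clamp_n 10

```text
time: 0.77
tool_pos: [0.3802, -0.3266, 0.4045]
tool_rot: [-3.141, 0.0, 0.284]
contact_force: [0.8, -0.5, -1.2]
opening: 0.0433
grip_force: 0.0
```

Request:
drive_effector --pt "0.0375 -0.0138 0.025 0 0 0" --pt "0.0375 -0.0138 0.025 0 0 0" --pt "0.0375 -0.0138 0.025 0 0 0" --pt "0.0375 -0.0138 0.025 0 0 0" --pt "0.025 -0.01 0.025 0 0 0" --pt "0 0 0.0225 0 0 0" --pt "0 0 0 0 0 0" --pt "0 0 0 0 0 0"

```text
time: 1.43
tool_pos: [0.4987, -0.2386, 0.2859]
tool_rot: [-3.14, 0.002, 0.284]
contact_force: [0.7, -0.3, -0.1]
opening: 0.0002
grip_force: 0.0
```

```bash
python3 - <<'E'
from h import *
from cell import robot, read_camera
import cv2
to(.5048,-.2364,.268)
c=read_camera("wrist");np.savez("w.npz",**c);cv2.imwrite("pics/w1.png",c["image"][:,:,::-1])
for p in [(.5005,-.1793,.062),(.5048,-.2364,.062),(.5106,-.2925,.062)]:
    q=np.linalg.inv(c["pose"])@np.r_[p,1];print(q[:2]/q[2]*c["fx"]+[c["cx"],c["cy"]])
E
```

```text
t 1.43 d [ 0.0065 -0.0004  0.0178] rv [0. 0. 0.] F [ 0.7 -0.3 -0.1] pos [ 0.4987 -0.2386  0.2859] [-3.14e+00  2.00e-03  2.84e-01]
[196.34365563 208.05014393]
[278.66353245 224.43491919]
[357.77248302 238.04185874]
```

View pics/w1.png

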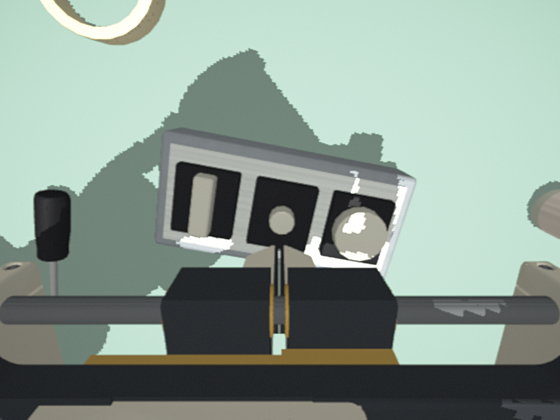

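In the wrist view the small key is at (282,220), the bar at (203,205) and the large key at (360,234). That is within 2–3 mm of prediction, so the positions hold. I'll nudge 1 mm and press.

To row units: 0.01 m is 0.0125, 0.001 m is 0.0013.

Request:
drive_effector --pt "0.0088 0.0013 0.0125 0 0 0" --pt "0 0 0.01 0 0 0" --pt "0 0 0.0125 0 0 0" --pt "0 0 0.0125 0 0 0" --pt "0 0 0.0075 0 0 0" --pt "0 0 0 0 0 0"

```text
time: 1.98
tool_pos: [0.5053, -0.2378, 0.2409]
tool_rot: [-3.139, 0.002, 0.283]
contact_force: [0.0, 0.2, -0.6]
opening: 0.0006
grip_force: 0.0
```

```bash
python3 -c "
from h import *
to(.5055,-.2374,.2335)"
```

```text
t 1.98 d [ 0.0003 -0.0003  0.0074] rv [0. 0. 0.] F [ 0.   0.2 -0.6] pos [ 0.5053 -0.2378  0.2409] [-3.139e+00  2.000e-03  2.830e-01]
```

To row units: 0.003 m is 0.0038, 0.002 m is 0.0025.

Request:
drive_effector --pt "0 0 0.0038 0 0 0" --pt "0 0 0.0038 0 0 0" --pt "0 0 0.0025 0 0 0" --pt "0 0 0 0 0 0" --pt "0 0 0 0 0 0"

```text
time: 2.4
tool_pos: [0.5058, -0.238, 0.2351]
tool_rot: [3.141, -0.0, 0.284]
contact_force: [-2.3, 0.5, 4.5]
opening: 0.0003
grip_force: 2.1
```

To row units: 0.002 m is 0.0025, 0.001 m is 0.0013.

Request:
drive_effector --pt "0 0 0.0025 0 0 0" --pt "0 0 0.0013 0 0 0" --pt "0 0 0 0 0 0" --pt "0 0 0 0 0 0"

```text
time: 2.73
tool_pos: [0.5058, -0.2379, 0.234]
tool_rot: [3.14, -0.001, 0.284]
contact_force: [-6.9, 2.5, 19.4]
opening: 0.0006
grip_force: 9.4
```

To row units: -0.02 m is -0.025, -0.019 m is -0.0238.

Request:
drive_effector --pt "0 0 -0.025 0 0 0" --pt "0 0 -0.0188 0 0 0" --pt "0.005 -0.0238 0 0 0 0" --pt "0.005 -0.0238 0 0 0 0" --pt "0.0045 -0.0238 0 0 0 0" --pt "0 0 0.015 0 0 0" --pt "0 0 0.015 0 0 0" --pt "0 0 0 0 0 0"

```text
time: 3.4
tool_pos: [0.5006, -0.1792, 0.241]
tool_rot: [-3.14, 0.002, 0.284]
contact_force: [-0.7, 0.4, -0.5]
opening: 0.0003
grip_force: 0.0
```

```bash
python3 -c "
from h import *
to(.501,-.1803,.2335)"
```

```text
t 3.4 d [0.0001 0.0012 0.0075] rv [0. 0. 0.] F [-0.7  0.4 -0.5] pos [ 0.5006 -0.1792  0.241 ] [-3.14e+00  2.00e-03  2.84e-01]
```

To row units: 0.004 m is 0.005, 0.002 m is 0.0025.

Request:
drive_effector --pt "0 0.0013 0.005 0 0 0" --pt "0 0 0.005 0 0 0" --pt "0 0 0.0025 0 0 0" --pt "0 0 0.0013 0 0 0" --pt "0 0 0 0 0 0" --pt "0 0 0 0 0 0"

```text
time: 3.9
tool_pos: [0.5015, -0.181, 0.234]
tool_rot: [3.14, -0.002, 0.283]
contact_force: [-4.6, 3.8, 19.0]
opening: 0.0005
grip_force: 9.2
```

To row units: 0.0277 m is 0.0346, -0.02 m is -0.025.

Request:
drive_effector --pt "0 0 -0.025 0 0 0" --pt "0 0 -0.0188 0 0 0" --pt "-0.0069 0.0346 0 0 0 0" --pt "-0.0069 0.0346 0 0 0 0" --pt "-0.0069 0.0346 0 0 0 0" --pt "-0.0069 0.0346 0 0 0 0" --pt "0 0 0.015 0 0 0" --pt "0 0 0.015 0 0 0"

```text
time: 4.57
tool_pos: [0.5113, -0.2958, 0.2431]
tool_rot: [3.139, -0.002, 0.281]
contact_force: [-0.6, 0.1, -0.7]
opening: 0.0005
grip_force: 0.0
```

Request:
drive_effector --pt "0 0 0 0 0 0" --pt "0 0 0.005 0 0 0" --pt "0 0 0.005 0 0 0" --pt "0 0 0.0025 0 0 0" --pt "0 0 0.0013 0 0 0" --pt "0 0 0 0 0 0" --pt "0 0 0 0 0 0"

```text
time: 5.15
tool_pos: [0.5112, -0.2935, 0.2341]
tool_rot: [3.139, -0.001, 0.285]
contact_force: [-6.7, 1.1, 14.1]
opening: 0.0006
grip_force: 6.9
```

To row units: -0.04 m is -0.05, -0.035 m is -0.0438.

Request:
drive_effector --pt "0 0 -0.05 0 0 0" --pt "0 0 -0.05 0 0 0" --pt "0 0 -0.05 0 0 0" --pt "0.0213 -0.0438 0 0 0 0" --pt "0.0213 -0.0438 0 0 0 0" --pt "0.0213 -0.0438 0 0 0 0" --pt "0.0213 -0.0438 0 0 0 0" --pt "0.0213 -0.0438 0 0 0 0" --jaw 0.07

```text
time: 5.82
tool_pos: [0.5438, -0.0995, 0.3524]
tool_rot: [3.141, -0.001, 0.284]
contact_force: [-0.4, 0.2, -0.4]
opening: 0.0493
grip_force: 0.0
```

Request:
drive_effector --pt "0.0213 -0.0438 0 0 0 0" --pt "0.0213 -0.0438 0 0 0 0" --pt "0.0213 -0.0438 0 0 0 0" --pt "0.0213 -0.0438 0 0 0 0" --pt "0 0 0 0 0 0.0573" --pt "0 0 0 0 0 0.0573" --pt "0 0 0 0 0 0" --pt "0 0 0 0 0 0"

```text
time: 6.48
tool_pos: [0.5698, 0.0522, 0.352]
tool_rot: [3.142, -0.001, 0.048]
contact_force: [-0.2, -0.1, -0.6]
opening: 0.0703
grip_force: 0.0
```

```bash
python3 - <<'E'
from h import *
from cell import robot, read_camera
import cv2
to(.5808,.0909,.37,.527)
c=read_camera("wrist");np.savez("w.npz",**c);cv2.imwrite("pics/w2.png",c["image"][:,:,::-1])
for p in [(.5808,.0909,.155),(.6887,.1158,.117)]:
    q=np.linalg.inv(c["pose"])@np.r_[p,1];print(q[:2]/q[2]*c["fx"]+[c["cx"],c["cy"]],q[2])
E
```

```text
t 6.48 d [ 0.0128 -0.0381 -0.018 ] rv [ 0.    -0.001 -0.479] F [-0.2 -0.1 -0.6] pos [0.5698 0.0522 0.352 ] [ 3.142e+00 -1.000e-03  4.800e-02]
[215.96785306 231.56463586] 0.18975663156958067
[184.71893036  43.1070213 ] 0.1924292213802099
```

View pics/w2.png

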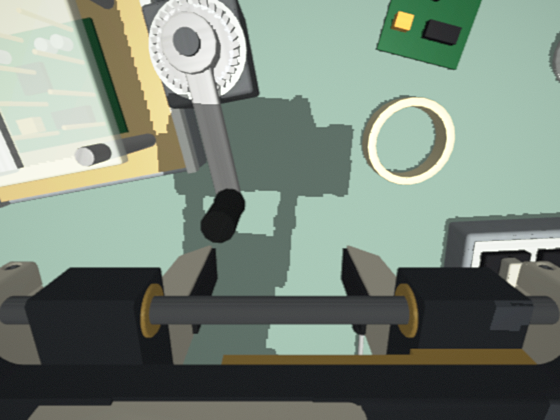

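In the wrist view the grip top is centred at about (220,222) and the nut at (187,42), so I put the grip at about (0.583, 0.090). My turn went the wrong way, so I'll reverse it.

To row units: -0.12 rad is -0.0573.

Request:
drive_effector --pt "0 0 0 0 0 -0.0573" --pt "0 0 0 0 0 -0.0573" --pt "0 0 0 0 0 -0.0573" --pt "0 0 0 0 0 -0.0568" --pt "0 0 0 0 0 0" --pt "0 0 0 0 0 0"

```text
time: 7.03
tool_pos: [0.5699, 0.0513, 0.3518]
tool_rot: [3.141, -0.0, 0.52]
contact_force: [0.7, -0.3, -0.2]
opening: 0.07
grip_force: 0.0
```

```bash
python3 -c "
from h import *
to(.583,.09,.294,.527)"
```

```text
t 7.03 d [ 0.0306 -0.0271  0.0578] rv [ 0.    -0.    -0.007] F [ 0.7 -0.3 -0.2] pos [0.5699 0.0513 0.3518] [ 3.141 -0.     0.52 ]
```

To row units: 0.02 m is 0.025, 0.018 m is 0.0225.

Request:
drive_effector --pt "0.0191 -0.0169 0 0 0 0" --pt "0.0191 -0.0169 0 0 0 0" --pt "0 0 0.025 0 0 0" --pt "0 0 0.025 0 0 0" --pt "0 0 0.0225 0 0 0" --pt "0 0 0 0 0 0" --pt "0 0 0 0 0 0"

```text
time: 7.62
tool_pos: [0.5829, 0.0903, 0.2932]
tool_rot: [-3.141, 0.002, 0.521]
contact_force: [-0.2, -0.0, 0.0]
opening: 0.0698
grip_force: 0.0
```

```bash
python3 - <<'E'
from h import *
from cell import robot, read_camera
import cv2
to(.583,.09,.294,.527)
c=read_camera("wrist");cv2.imwrite("pics/w3.png",c["image"][:,:,::-1])
E
```

```text
t 7.62 d [-0.      0.0003 -0.0008] rv [-0.001  0.002 -0.006] F [-0.2 -0.   0. ] pos [0.5829 0.0903 0.2932] [-3.141e+00  2.000e-03  5.210e-01]
```

View pics/w3.png

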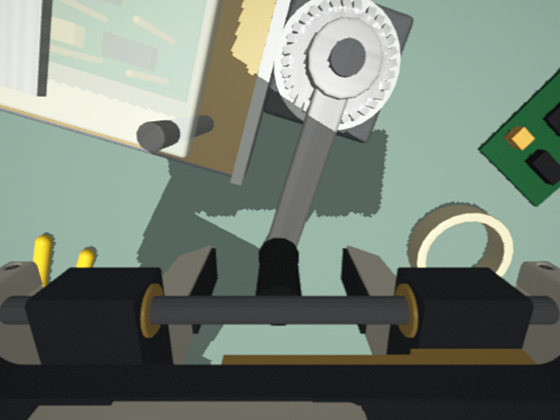

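The grip stands between the fingers at about (279,265), centred laterally (pads at 210 and 347). Now I close.

Request:
drive_effector --pt "0 0 0 0 0 0" --pt "0 0 0 0 0 0" --pt "0 0 0 0 0 0" --pt "0 0 0 0 0 0" --pt "0 0 0 0 0 0" --pt "0 0 0 0 0 0" --pt "0 0 0 0 0 0" --pt "0 0 0 0 0 0" --jaw 0 --clamp_n 30

```text
time: 8.33
tool_pos: [0.5829, 0.0905, 0.2937]
tool_rot: [-3.142, 0.0, 0.523]
contact_force: [-2.7, 3.0, 0.5]
opening: 0.0213
grip_force: 25.2
```

```bash
python3 - <<'E'
from h import *
to(.583,.09,.294,.527)
from cell import robot, read_camera
p=robot.observe()["tool_pos"][:2]
pv=np.array([.6887,.1158]);v=p-pv;print(np.linalg.norm(v),np.arctan2(v[1],v[0]))
v*=.11/np.linalg.norm(v);yaw=.521
T=np.array([[np.cos(yaw),np.sin(yaw)],[np.sin(yaw),-np.cos(yaw)]])
o=p
for a in np.arange(.1,.65,.1):
    c,s=np.cos(a),np.sin(a);n=p+(np.array([[c,-s],[s,c]])-np.eye(2))@v;print(round(a,2),n.round(4),(T@(n-o)).round(4));o=n
E
```

```text
t 8.33 d [-0.0002  0.0005 -0.0003] rv [-0.     0.    -0.004] F [-2.7  3.   0.5] pos [0.5829 0.0905 0.2937] [-3.142  0.     0.523]
0.10878242380897057 -2.9073373681220276
0.1 [0.586 0.08 ] [-0.0026  0.0107]
0.2 [0.5901 0.0698] [-0.0015  0.0109]
0.3 [0.5952 0.0601] [-0.0004  0.011 ]
0.4 [0.6013 0.0509] [0.0007 0.011 ]
0.5 [0.6082 0.0424] [0.0018 0.0108]
0.6 [0.616  0.0346] [0.0029 0.0106]
```

To row units: 0.0055 m is 0.0069, 0.0054 m is 0.0068.

Request:
drive_effector --pt "-0.0018 0.0066 0 0 0 0" --pt "-0.0015 0.0068 0 0 0 0" --pt "-0.0011 0.0068 0 0 0 0" --pt "-0.0008 0.0069 0 0 0 0" --pt "-0.0004 0.0069 0 0 0 0" --pt "-0.0001 0.0069 0 0 0 0" --pt "0 0 0 0 0 0" --clamp_n 40

```text
time: 8.92
tool_pos: [0.5955, 0.0594, 0.2937]
tool_rot: [-3.141, 0.0, 0.522]
contact_force: [-2.0, 2.6, 1.3]
opening: 0.0212
grip_force: 40.0
```

Request:
drive_effector --pt "0.0003 0.0069 0 0 0 0" --pt "0.0006 0.0069 0 0 0 0" --pt "0.001 0.0068 0 0 0 0" --pt "0.0013 0.0068 0 0 0 0" --pt "0 0 0 0 0 0" --pt "0 0 0 0 0 0"

```text
time: 9.42
tool_pos: [0.6084, 0.0421, 0.2937]
tool_rot: [-3.141, 0.0, 0.522]
contact_force: [-3.4, 2.8, 3.0]
opening: 0.0213
grip_force: 40.0
```

```bash
python3 - <<'E'
from h import *
to(.616,.0346,.294)
from cell import robot, read_camera
v=robot.observe()["tool_pos"][:2]-np.array([.6887,.1158]);print(np.linalg.norm(v),np.arctan2(v[1],v[0])+2.9073)
E
```

```text
t 9.42 d [ 0.0029  0.0103 -0.0003] rv [0. 0. 0.] F [-3.4  2.8  3. ] pos [0.6084 0.0421 0.2937] [-3.141  0.     0.522]
0.10899858316366766 0.507939495476875
```

To row units: 0.0053 m is 0.0066, 0.005 m is 0.0063.

Request:
drive_effector --pt "0.0016 0.0066 0 0 0 0" --pt "0.002 0.0063 0 0 0 0" --pt "0 0 0 0 0 0" --pt "0 0 0 0 0 0" --pt "0 0 0 0 0 0" --pt "0 0 0 0 0 0"

```text
time: 9.92
tool_pos: [0.6157, 0.0349, 0.2936]
tool_rot: [-3.141, 0.001, 0.523]
contact_force: [-4.7, 2.1, 3.6]
opening: 0.0212
grip_force: 40.0
```

```bash
python3 - <<'E'
from h import *
from cell import robot, read_camera
import cv2
to(.616,.0346,.294)
v=robot.observe()["tool_pos"][:2]-np.array([.6887,.1158]);print(np.linalg.norm(v),np.arctan2(v[1],v[0])+2.9073)
w=read_camera("wrist")["image"];t=read_camera("top")["image"][130:230,220:320]
cv2.imwrite("pics/f.png",np.hstack([cv2.resize(w,(400,300)),cv2.resize(t,(300,300),interpolation=cv2.INTER_CUBIC)])[:,:,::-1])
E
```

```text
t 9.92 d [ 0.0001  0.0004 -0.0004] rv [0. 0. 0.] F [-4.7  2.1  3.6] pos [0.6157 0.0349 0.2936] [-3.141e+00  1.000e-03  5.230e-01]
0.10896050410523574 0.6025280547454663
```

View pics/f.png

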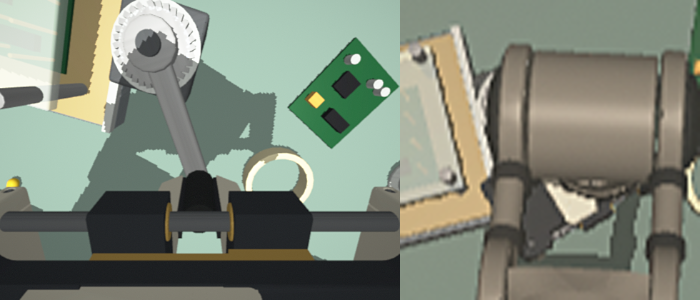

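The pose gives the lever angle as 0.60 rad. The chord travelled agrees (0.596 rad), and the wrist view, with the hub at (149,43) and grip at (196,175), shows it turned by about 0.63 rad. The grip is held at 40 N and the keys are clear, so I hand in.

```bash
python3 -c "
from cell import robot, read_camera
print(robot.hand_in())"
```

```text
the job is handed in; nothing more can be done
None
```

I pressed the small, bar and large keys fully down in that order and swung the lever to its third click (about 0.60 rad measured, limits 0.525–0.675). I handed in at about 10 s, still holding the grip at 40 N; the hand-in call returned no verdict.

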